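# Hook the stuck battery pack out of the bench meter

## Robot

A 7-joint arm with a two-finger parallel gripper is mounted at the origin on the work surface. World frame = base frame: x ahead of the robot, y to its left, z up, the work surface at z = 0. Lengths are in m, angles in rad, forces in N, time in s.
With the tool pointing down it reaches from about 0.425 to 0.95 m from the base axis. Payload 4.7 kg.
Tool frame: the origin (TCP) lies between the finger pads; the fingertips stand manip.tcp_to_tips ahead of it and the grasp point (between the pads) lies 6 mm ahead of it (manip.tcp_to_tips is the distance from the TCP to the fingertips, in m); z points along the fingers, y is the line along which they close (so a half turn about z gives the same grasp; the last joint's range is limited). The gripper opens to 85 mm and grips with 20 to 120 N. Pads are 22 mm wide; open, the fingers measure 114 mm over their backs; the gripper's body (76 mm by 85 mm) begins 54 mm behind the grasp point. The pads swing forward as they close: fully open they stand 13 mm farther back than shut.
Start: joints at [1.078, 0.469, -0.049, 1.532, 0.024, 1.141, -0.082], TCP at [0.302, -0.604, 0.256] pointing down, gripper open.
Joint ranges: [-2.59, 2.59], [-0.33, 1.99], [-1.39, 1.29], [0.1, 2.45], [-1.04, 4.18], [0.21, 1.99], [-2.66, 2.66]. Speed limits (rad/s): [2.57, 2.57, 3.14, 3.14, 3.14, 3.14, 3.14].

## Interface

Orientations are given as a rotation vector (axis times angle).
In Python, from rig import status, vision, job_done, manip gives the robot as it stands.
- The arm moves only by the tool move_arm, never from a script. Its argument "plan" is a list of rows, each an object with "offset": the shift along the world's x, y, z in units of 1 m (1.0 is 1 m), a list of three; "yaw": the turn about the world's z in units of 90 degrees (1.0 is 90 degrees). A call has 1 to 8 rows; each row shifts and turns the commanded pose from where the row before left it; what a row does not reach is not made up. A row lasts 1/10 s, in which the tool goes at most 50 mm and 8.59 degrees, less where a joint would pass 70% of its speed; a pose out of reach is approached as far as the arm can. A call with a number of a shift or a turn outside -1 to 1 is refused whole. A call with a gripper value outside its range is refused whole. "claw" is the opening, from -1 (shut) to 1 (fully open), set as the call begins (left out, the last holds). The fingers move at their own pace and stop on an object; the grip force is fixed at half the most. Time passes only in rows, so rows that do not move let the fingers close. It gives the time, the measured TCP pose, the force, the opening and the grip force at its end, in the units of the state.
- status.sense(): the state, without advancing time (a new reading comes with each control period).
- vision.get_image(name): name is "scene" or "side" or "wrist"; returns the picture (400x640x3 uint8, red, green, blue); there is no depth.
- vision.calibration(name): a dict with "fx", "fy", "cx", "cy" (pixels), "eye" and "rotation" of the camera in the world; the wrist camera has in their place "T_tool_cam" (4x4, takes a point from camera to tool coordinates, whose origin is the TCP and whose axes are the flange's). Camera axes: x right, y down, z forward; pixel columns grow to the right and rows downward; lengths in m; the calibration is good to about 2 mm. A picture is of the moment at which its call begins: read the wrist's pose just before it. calibration takes no time and is no camera call.
- job_done(): hands the job in; it is judged then, once.
The state is a dict: "time_s": time; "q": joint angles; "joint_vel": joint speeds; "effort": joint torques, N m; "position": TCP position; "orientation": TCP orientation; "force": force on the tool from outside, world axes, zero at the start; "moment": the same for the moment, N m; "finger_gap": finger opening in m; "finger_force": force on a finger pad.
Only numpy, scipy, OpenCV 4.12 (cv2) and the standard library are available. Lean on these libraries where they do the work, as an engineer would, in place of code of your own. Each camera call takes 0.05 s, during which the arm holds its last target. There are 200 camera calls.

## Task

The battery pack is stuck deep in the narrow bay of the bench meter. Slide the wooden block well clear of the bay's mouth, then take the hooked pick from its rest, reach it into the bay over the pack, feel for the pull lug and gently drag the pack outward until about half of it stands out of the bay. Move the pack only with the pick, never with the gripper; then lay the pick down clear of the meter, on its rest or on the bench, and leave the other things on the bench where they are.

Things in the scene. Friction and masses are not known exactly. Their poses are not given: they have to be found in the camera images.
- meter: bench meter, fixed. Origin on the bench under the centre of the bay's mouth; local +y runs into the bay, +x across it, z up. An apron 50 mm wide, 10 high, lies before the mouth (y = -50 to 0). The blue main case, 94 mm high with its yellow bumpers, stands beside the bay at x = -157 to -23, y = -2 to 166 mm.
- bay_mouth (a point): centre of the bay's mouth at floor level (meter local 0, 0, 10 mm). The bay is a tunnel 40 mm wide and 160 mm deep, its floor 10 mm and its roof 72 mm above the bench; side walls 5 mm thick, clear roof 4 mm (top at 76 mm).
- pack: black battery pack lying on the bay floor, 110 mm long (local y, same sense as the meter's y), 36 wide, 24 high, about 0.4 kg; origin at the centre of its underside. Its sliding friction is about 1.5 to 5 N.
- pack_front (a point): middle of the upper front edge of the pack. On the top stands a steel pull lug 24 mm wide, 6 thick (y), 10.5 high. Its centre is 18 to 48 mm inward of this edge: it slides there and its place is not told. Drawn outward it first slides (under 1 N) to its stop at 18 mm, then takes the pack with it. The top inward of the lug is plain.
- pick: hooked pick, 200 mm long, about 90 g. Origin at the centre of its handle, where it is gripped; local +y points along the shank to the tip, z up. Handle: flat-sided black bar 18 mm wide (x), 80 long, 22 high. Straight steel shank, 7 mm thick, on the handle's axis; at y = 157 it turns down (-z) into a 7 mm thick prong that ends 16 mm below the axis.
- pick_tip (a point): lower end of the pick's prong (pick local 0, 157, -16 mm)
- rest: aluminium rest, fixed. Origin on the bench; base plate 56 mm wide, y = -70 to 110, 8 high. Two saddles carry the pick level, its origin 55 mm above the rest's, its y along the rest's y: one (32 mm wide, 56 high) under the handle at y = -40 to -28, one (22 wide, 62 high) under the shank at y = 76 to 84. Between them the handle is free at both sides and below.
- block: plain wooden block, 110 (x) x 48 (y) x 70 mm high, about 0.25 kg, loose on the bench just in front of the apron, across the way into the bay; origin at the centre of its underside. There is free bench on the side of the meter's +x for it, about 140 mm sideways.
- mug: white mug, 80 mm wide, 95 high, bystander; origin at the centre of its underside
- brush: hand brush lying on the bench, bystander; about 200 mm long along its x
- screwdriver: screwdriver lying on the bench, bystander; about 200 mm long along its x
- jar: amber glass jar, 60 mm wide, 70 high, bystander; origin at the centre of its underside
- bracket: folded sheet-steel stand, 90 x 70 mm foot with an upright tongue 87 mm high, bystander; origin at the centre of its underside
- weight: small brass knobbed weight, 44 mm wide, 50 high, bystander; origin at the centre of its underside
Things that resemble listed ones, but are neither listed nor needed, are in the scene too. Leave any pink look-alike of the block alone.

How it is judged:
On the way, in this order (a step that is already met when the one before it is completed fails the run):
1. the block is slid away from the bay's mouth (its centre over 135 mm from the mouth's) (horizontal distance between block and meter above 0.135 m), for 0.2 s.
2. the pick's tip is inside the bay (over 20 mm in) and touches the pack or its lug (y of pick_tip in the frame of meter between 0.02 and 0.16 m and x of pick_tip in the frame of meter between -0.02 and 0.02 m and height (world z) of pick_tip below 0.072 m and contact force between pick and pack above 0.2 N), for 0.05 s.
3. the pack stands about half out of the bay (centre within 20 mm of the mouth) (y of pack in the frame of meter between -0.02 and 0.02 m and x of pack in the frame of meter between -0.01 and 0.01 m and z of pack in the frame of meter between 0.005 and 0.02 m), for 0.2 s.
At the end, for the whole second after the job is handed in: Pack at rest, centre within 20 mm of the mouth plane (35 to 75 mm out) and 10 mm of the bay's middle line; block upright on the bench, over 135 mm from the mouth; pick at rest, its origin below 75 mm, touching neither meter, pack nor block, its tip over 70 mm from the mouth (all of step 3 and linear speed of each of pack, block, pick below 0.02 m/s and horizontal distance between block and meter above 0.135 m and angle between block's own z axis and vertical below 0.2 rad and height (world z) of block below 0.03 m and height (world z) of pick below 0.075 m and horizontal distance between pick_tip and meter above 0.07 m and contact force between pick and meter below 0.1 N and contact force between pick and pack below 0.1 N and contact force between pick and block below 0.1 N).
It fails at once if the gripper or arm touches the pack (contact force between any of the fingers, the arm and pack above 0.5 N).
It fails at once if the pick is forced (over 30 N) against the pack or the meter (contact force between pick and pack above 30 N or contact force between pick and meter above 30 N).
It fails at once if the block is knocked over (angle between block's own z axis and vertical above 0.7 rad).
It fails at once if a bystander is moved by over 40 mm (distance of any of mug, brush, screwdriver, jar, bracket, weight from where it was at the start of the episode above 0.04 m).
It also fails if it takes over 72 s, if anything falls off the work surface, if the arm or the gripper's body presses on something with over 40 N, if the wrist force passes 120 N, or if a joint passes its speed limit or range.

## Working session

There is one attempt and no reset: what is moved stays moved. The work goes in short steps, Python scripts to look and compute and a tool call to move; the robot and the scene stay as the last step left them, time stands still between calls to the robot, and variables do not carry over. Pictures are saved under pics/ and viewed, at most 10 in all, crops included, and the job is handed in when it is done.

Besides the shell and the picture viewer there is one more tool, called as name([rows], argument=value, ...), one row to a line, values as JSON. move_arm: Moves the arm, as the interface text tells. Shifts and turns lie within -1 to 1; 1 stands for 1 m of shift or 90 degrees of turn. Its arguments: {"type":"object","properties":{"plan":{"type":"array"},"claw":{"type":"number"}},"required":["plan"]}

```bash
ls; mkdir -p pics; cat > h.py <<'E'
import numpy as np, cv2
from rig import status, vision, job_done, manip
def ray(cam,px,T=None):
    c=vision.calibration(cam)
    d=np.array([(px[0]-c['cx'])/c['fx'],(px[1]-c['cy'])/c['fy'],1.])
    if T is None: return np.array(c['eye']),np.array(c['rotation'])@d
    M=T@np.array(c['T_tool_cam']); return M[:3,3],M[:3,:3]@d
def onz(cam,px,z,T=None):
    e,d=ray(cam,px,T); return e+d*(z-e[2])/d[2]
def proj(cam,p):
    c=vision.calibration(cam); q=np.array(c['rotation']).T@(np.array(p)-np.array(c['eye']))
    return q[0]/q[2]*c['fx']+c['cx'],q[1]/q[2]*c['fy']+c['cy']
def tri(pa,pb,a='scene',b='side'):
    e1,d1=ray(a,pa);e2,d2=ray(b,pb)
    s=np.linalg.lstsq(np.c_[d1,-d2],e2-e1,rcond=None)[0]
    x,y=e1+d1*s[0],e2+d2*s[1]; return (x+y)/2,np.linalg.norm(x-y)
def snap(cam,name):
    im=np.array(vision.get_image(cam)); cv2.imwrite(f'pics/{name}.png',im[:,:,::-1]); return im
def load(n): return cv2.imread(f'pics/{n}.png')
E
python3 - <<'E'
from h import *
s=status.sense();print(s['position'],s['orientation'],s['finger_gap'],manip.tcp_to_tips,s['force'])
a=snap('scene','scene0');b=snap('side','side0');snap('wrist','wrist0')
for c in('scene','side'):print(vision.calibration(c))
print(vision.calibration('wrist'))
E
```

```text
pics
[ 0.30173293 -0.60319915  0.25524664] [-3.05562513e+00 -7.21630060e-01  8.05251926e-04] 0.08542915140200011 0.025 [-0.18096372  0.04741106  0.62143858]
{'fx': 405.29719979769857, 'fy': 405.29719979769857, 'cx': 306.11906998421694, 'cy': 204.1031931072654, 'eye': array([ 1.09039495, -0.59785297,  0.5892278 ]), 'rotation': array([-1.97389249, -0.80781465,  0.46001064])}
{'fx': 406.23057513896043, 'fy': 406.23057513896043, 'cx': 311.82383203134805, 'cy': 195.720103883538, 'eye': array([0.36660657, 1.01705782, 0.94775201]), 'rotation': array([-0.16606647,  2.83237639, -1.25938463])}
{'fx': 303.1260218200529, 'fy': 303.1260218200529, 'cx': 317.1036188758635, 'cy': 191.84059120752366, 'T_tool_cam': array([[-2.32352309e-04, -9.59521478e-01, -2.81635366e-01,
         7.22040233e-02],
       [ 9.99999919e-01, -3.15168904e-04,  2.48757973e-04,
        -4.87215410e-04],
       [-3.27451328e-04, -2.81635285e-01,  9.59521474e-01,
        -1.17190457e-01],
       [ 0.00000000e+00,  0.00000000e+00,  0.00000000e+00,
         1.00000000e+00]])}
```

View pics/scene0.png

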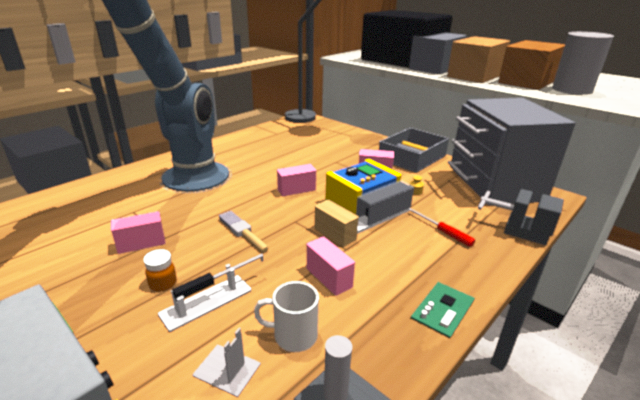

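View pics/side0.png

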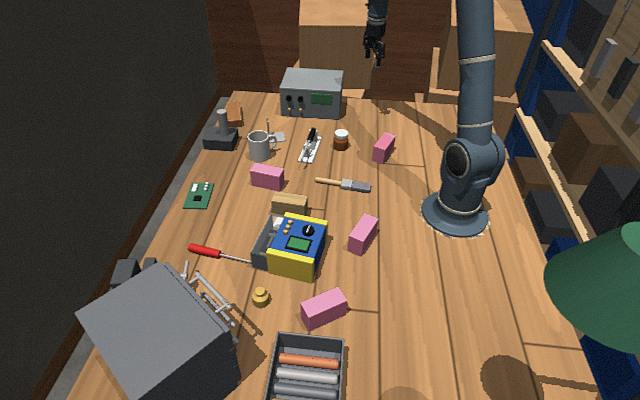

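Scene: block at (336,222), meter bay at (385,205), and the pick on its rest at (205,295) with its tip near (262,258). Side: block at (290,203), bay at (265,245), rest at (311,148). I'll enlarge both to read the corners.

```bash
sed -i "s/np.array(c\['rotation'\])/R(c['rotation'])/g; 2a def R(r): return cv2.Rodrigues(np.array(r))[0]" h.py
python3 - <<'E'
from h import *
a=load('scene0')[150:335,150:435];cv2.imwrite('pics/sc.png',cv2.resize(a,(798,518),interpolation=3))
b=load('side0')[110:285,225:385];cv2.imwrite('pics/si.png',cv2.resize(b,None,fx=3.4,fy=3.4,interpolation=3))
for p in[(262,258),(336,240)]:print(onz('scene',p,.0))
print(proj('scene',(0,0,0)),proj('side',(0,0,0)))
E
```

```text
[ 0.48682057 -0.1272562   0.        ]
[0.56281066 0.05027057 0.        ]
(np.float64(195.23958598790244), np.float64(176.09569844630886)) (np.float64(452.51864440303746), np.float64(212.77692524962373))
```

View pics/sc.png

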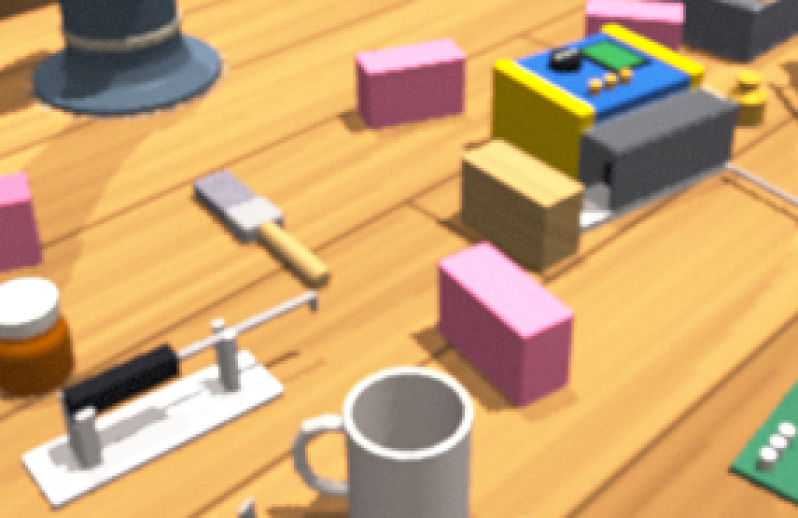

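View pics/si.png

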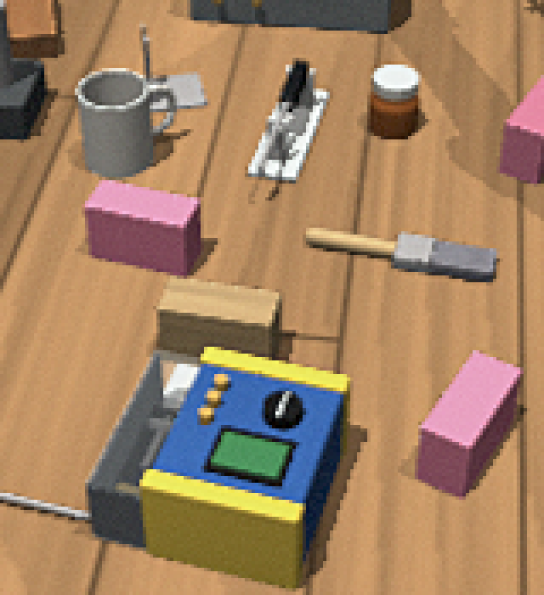

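The crops show the block top (crop px 462,152 / 495,142 / 583,185 / 548,208), the rest plate (22,458 / 55,503 / 284,388 / 250,355), the blue/yellow case, and the grey bay wall (620,158 to 737,100).

```bash
python3 - <<'E'
from h import *
S=lambda p:(150+p[0]/2.8,150+p[1]/2.8); D=lambda p:(225+p[0]/3.4,110+p[1]/3.4)
def pr(n,c,pts,z):
    f=S if c=='scene' else D
    print(n,c,[tuple(np.round(onz(c,f(p),z)[:2],4)) for p in pts])
pr('block','scene',[(462,152),(495,142),(583,185),(548,208)],.07)
pr('block','side',[(160,312),(165,280),(283,290),(279,325)],.07)
pr('rest','scene',[(22,458),(55,503),(284,388),(250,355)],.008)
pr('rest','side',[(248,173),(292,181),(330,92),(295,80)],.008)
pr('bump','scene',[(493,65),(593,112),(703,65),(610,25)],.094)
pr('bump','side',[(205,348),(350,376),(303,516),(144,472)],.094)
pr('wall','scene',[(620,157),(737,100),(582,140)],.076)
pr('wall','side',[(152,357),(88,487)],.076)
pr('pink','scene',[(440,262),(487,243),(573,318),(525,347)],.07)
pr('pink','side',[(85,208),(103,181),(200,197),(190,226)],.07)
print('tip',tri(S((315,307)),D((278,200))), 'handleback',tri(S((68,398)),D((297,65))))
pr('mug','side',[(118,92)],.095);pr('mug','scene',[(408,410)],.095)
pr('jar','scene',[(27,305)],.07);pr('jar','side',[(395,78)],.07)
pr('drv','scene',[(730,168)],.005);pr('brush','scene',[(320,275),(215,185)],.01)
pr('bolt','scene',[(735,165)],.0)
E
```

```text
block scene [(np.float64(0.4851), np.float64(0.0545)), (np.float64(0.4942), np.float64(0.0892)), (np.float64(0.5984), np.float64(0.0869)), (np.float64(0.6001), np.float64(0.0375))]
block side [(np.float64(0.5899), np.float64(0.0943)), (np.float64(0.5935), np.float64(0.0495)), (np.float64(0.4798), np.float64(0.0498)), (np.float64(0.4778), np.float64(0.0982))]
rest scene [(np.float64(0.4849), np.float64(-0.3889)), (np.float64(0.5379), np.float64(-0.3935)), (np.float64(0.5587), np.float64(-0.2164)), (np.float64(0.5105), np.float64(-0.2112))]
rest side [(np.float64(0.5502), np.float64(-0.2082)), (np.float64(0.4995), np.float64(-0.1998)), (np.float64(0.4741), np.float64(-0.3805)), (np.float64(0.519), np.float64(-0.401))]
bump scene [(np.float64(0.417), np.float64(0.1712)), (np.float64(0.5488), np.float64(0.1626)), (np.float64(0.5659), np.float64(0.3189)), (np.float64(0.4405), np.float64(0.3325))]
bump side [(np.float64(0.5359), np.float64(0.1605)), (np.float64(0.4061), np.float64(0.1793)), (np.float64(0.4298), np.float64(0.3363)), (np.float64(0.5617), np.float64(0.3072))]
wall scene [(np.
[... 479 characters left out ...]
oat64(-0.095)), (np.float64(0.5812), np.float64(-0.0811)), (np.float64(0.5835), np.float64(-0.0336))]
tip (array([ 0.51041961, -0.14667838,  0.02020304]), np.float64(0.004061133764616139)) handleback (array([ 0.51111797, -0.35800572,  0.05881961]), np.float64(0.002992954906008727))
mug side [(np.float64(0.6944), np.float64(-0.2217))]
mug scene [(np.float64(0.7088), np.float64(-0.232))]
jar scene [(np.float64(0.4109), np.float64(-0.3333))]
jar side [(np.float64(0.3958), np.float64(-0.3261))]
drv scene [(np.float64(0.6213), np.float64(0.3014))]
brush scene [(np.float64(0.472), np.float64(-0.1069)), (np.float64(0.2894), np.float64(-0.0834))]
bolt scene [(np.float64(0.6177), np.float64(0.3178))]
```

move_arm([
  {"offset":[0.02,0.042,0],"yaw":-0.047},
  {"offset":[0.02,0.042,0],"yaw":-0.047},
  {"offset":[0.02,0.042,0],"yaw":-0.047},
  {"offset":[0.02,0.042,0],"yaw":-0.047},
  {"offset":[0.02,0.042,0],"yaw":-0.047},
  {"offset":[0.02,0.042,0],"yaw":-0.047},
  {"offset":[0.02,0.042,0],"yaw":-0.047},
  {"offset":[0.02,0.042,0],"yaw":-0.047},
], claw=1)

```text
time_s: 0.95
position: [0.4624, -0.2658, 0.2563]
orientation: [3.135, -0.204, -0.0]
force: [1.0, -1.0, 0.1]
finger_gap: 0.0857
finger_force: 0.0
```

```bash
cat >> h.py <<'E'
def wsnap(name):
    s=status.sense(); T=np.eye(4); T[:3,:3]=R(s['orientation']); T[:3,3]=s['position']
    im=snap('wrist',name); np.save(f'pics/{name}.npy',T); return s
E
python3 - <<'E'
from h import *
s=wsnap('w1');print(s['position'],s['orientation'],s['time_s'])
E
```

```text
[ 0.46236907 -0.26584087  0.25630323] [ 3.13484044e+00 -2.04082179e-01 -8.51294756e-06] 0.95
```

move_arm([
  {"offset":[0.008,0.04,0]},
  {"offset":[0.008,0.04,0]},
  {"offset":[0.008,0.04,0]},
  {"offset":[0.008,0.04,0]},
  {"offset":[0.008,0.04,0]},
  {"offset":[0.008,0.04,0]},
  {"offset":[0.008,0.04,0]},
  {"offset":[0,0,0]},
])

```text
invalid input at $.plan[0]: expected keys offset, yaw
```

```bash
python3 - <<'E'
from h import *
s=wsnap('w2');print(s['position'],s['orientation'],s['time_s'],s['force'])
a=load('w1');b=load('w2');cv2.imwrite('pics/w12.png',b)
E
```

```text
[ 0.46673288 -0.25655144  0.25632717] [-3.1301584   0.18756984 -0.00316615] 1.0 [2.47359854 7.37627336 1.57418151]
```

View pics/w12.png

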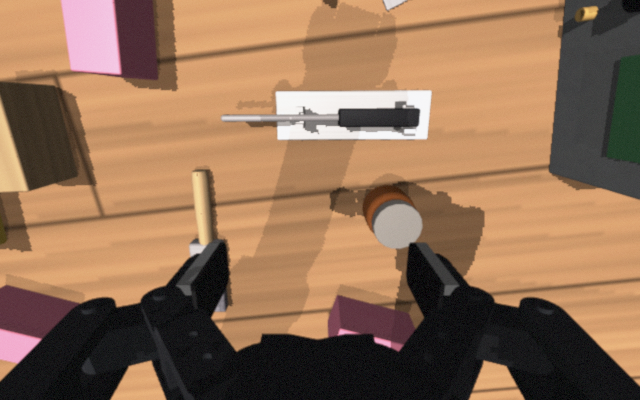

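View pics/w1.png

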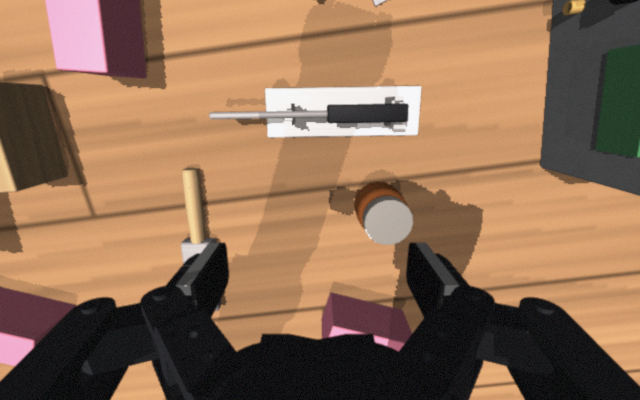

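Wrist view w2: rest plate corners (277,91)–(431,140), pick handle (341–418, 109–127), shank tip at (222,118). The second move was refused because yaw must be given.

```bash
python3 - <<'E'
from h import *
T=np.load('pics/w2.npy');im=load('w2');hsv=cv2.cvtColor(im,cv2.COLOR_BGR2HSV)
print('drift',status.sense()['position'])
m=np.zeros(im.shape[:2],np.uint8);m[80:155,260:445]=((hsv[80:155,260:445,1]<50)&(hsv[80:155,260:445,2]>150))*255
c=max(cv2.findContours(m,0,2)[0],key=cv2.contourArea);r=cv2.minAreaRect(c);b=cv2.boxPoints(r);print(r)
P=np.array([onz('wrist',p,.008,T) for p in b]);print(P.round(4),P.mean(0),[np.linalg.norm(P[i]-P[i-1]) for i in range(4)])
m[:]=0;m[100:135,335:425]=(hsv[100:135,335:425,2]<70)*255
c=max(cv2.findContours(m,0,2)[0],key=cv2.contourArea);r=cv2.minAreaRect(c);print(r)
P=np.array([onz('wrist',p,.066,T) for p in cv2.boxPoints(r)]);print(P.round(4),P.mean(0))
print('shank tip',onz('wrist',(222,118),.057,T))
E
```

```text
drift [ 0.46538677 -0.26005738  0.25634402]
((345.5, 114.5), (49.0, 171.0), 90.0)
[[ 0.5607 -0.1998  0.008 ]
 [ 0.5372 -0.3939  0.008 ]
 [ 0.4815 -0.393   0.008 ]
 [ 0.5058 -0.1902  0.008 ]] [ 0.52126946 -0.29423848  0.008     ] [np.float64(0.055721940959879236), np.float64(0.19548660641766671), np.float64(0.055768505072582894), np.float64(0.20424562107082966)]
((378.0, 117.5), (19.0, 80.0), 90.0)
[[ 0.5314 -0.2831  0.066 ]
 [ 0.5221 -0.3606  0.066 ]
 [ 0.5038 -0.3601  0.066 ]
 [ 0.5133 -0.2813  0.066 ]] [ 0.51764581 -0.32128165  0.066     ]
shank tip [ 0.53556974 -0.16547185  0.057     ]
```

move_arm([
  {"offset":[0.008,0.04,0],"yaw":0},
  {"offset":[0.008,0.04,0],"yaw":0},
  {"offset":[0.008,0.04,0],"yaw":0},
  {"offset":[0.008,0.04,0],"yaw":0},
  {"offset":[0.008,0.04,0],"yaw":0},
  {"offset":[0.008,0.04,0],"yaw":0},
  {"offset":[0,0.02,0],"yaw":0},
  {"offset":[0,0,0],"yaw":0},
])

```text
time_s: 1.85
position: [0.5099, -0.0043, 0.2562]
orientation: [-3.135, 0.189, 0.001]
force: [-0.1, 0.1, 0.9]
finger_gap: 0.0852
finger_force: 0.0
```

move_arm([
  {"offset":[0,0,0],"yaw":0},
  {"offset":[0,0,0],"yaw":0},
])

```text
time_s: 2.05
position: [0.5099, -0.0097, 0.2562]
orientation: [3.134, -0.203, -0.001]
force: [0.3, 0.1, -0.1]
finger_gap: 0.0854
finger_force: 0.0
```

```bash
python3 - <<'E'
from h import *
s=wsnap('w3');print(s['position'],s['orientation'],s['time_s'],s['force'])
E
```

```text
[ 0.50986972 -0.00973322  0.2561596 ] [ 3.13402769e+00 -2.03335648e-01 -5.23984726e-04] 2.05 [ 0.29781945  0.11010448 -0.07483076]
```

View pics/w3.png

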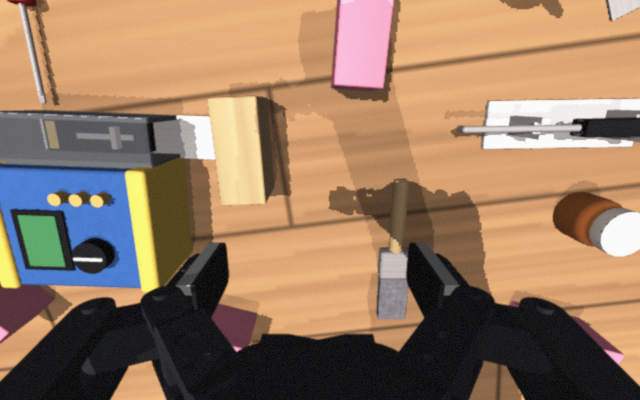

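w3: block top (209,98)–(265,204); bay running left from its mouth at about x=150–178, rows 115–165; lug as a bright bar at about (115,137); apron white at (180–215,137).

```bash
python3 - <<'E'
from h import *
T=np.load('pics/w3.npy');im=load('w3')
def pr(n,pts,z): print(n,[tuple(float(v) for v in onz('wrist',p,z,T)[:2].round(4)) for p in pts])
pr('block',[(209,98),(259,96),(266,204),(218,205)],.07)
pr('bump',[(128,168),(149,168),(158,287),(137,286)],.094)
pr('roofz76',[(150,116),(152,165),(155,116),(155,165)],.076)
pr('floorz10',[(180,116),(176,159),(213,115)],.01)
pr('lug top',[(115,125),(115,149),(110,137),(120,137)],.0445)
pr('rail',[(78,137),(133,137)],.034)
pr('rest',[(487,101),(483,148)],.008);pr('tipshank',[(455,131)],.057)
c=im[95:180,0:240];cv2.imwrite('pics/bay.png',cv2.resize(c,None,fx=3.3,fy=3.3,interpolation=3))
E
```

```text
block [(0.599, 0.0833), (0.5946, 0.0356), (0.4866, 0.0482), (0.4921, 0.0986)]
bump [(0.546, 0.165), (0.5434, 0.1455), (0.4177, 0.1725), (0.4218, 0.1941)]
roofz76 [(0.5899, 0.1407), (0.5436, 0.1522), (0.5892, 0.136), (0.5432, 0.1492)]
floorz10 [(0.5873, 0.1414), (0.5386, 0.1592), (0.5834, 0.1031)]
lug top [(0.5866, 0.197), (0.5619, 0.2051), (0.5751, 0.2063), (0.5737, 0.1957)]
rail [(0.5795, 0.2486), (0.5716, 0.1882)]
rest [(0.5578, -0.2135), (0.5035, -0.2102)]
tipshank [(0.5353, -0.1555)]
```

View pics/bay.png

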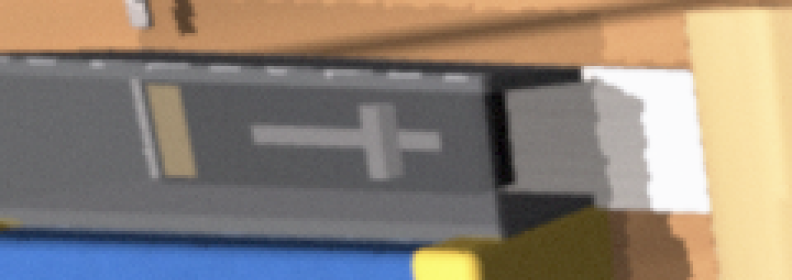

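The crop shows the bay interior: pack front face at crop x≈490–512, lug bar at crop (380,140), walls' mouth ends at crop x≈490–500 (top).

```bash
python3 - <<'E'
from h import *
T=np.load('pics/w3.npy')
f=lambda q,z:onz('wrist',(q[0]/3.3,95+q[1]/3.3),z,T)[:2]
for n,a,b,z in [('outer+x',(0,55),(490,70),.076),('outer-x',(20,229),(500,241),.076),('mouth',(490,70),(500,241),.076),('mouthfloor',(582,80),(595,195),.01),
 ('packfront',(489,80),(492,185),.034),('lugfront',(399,105),(403,180),.0445),('lugback',(360,105),(367,180),.0445),('label',(150,85),(165,178),.034)]:
    A,B=f(a,z),f(b,z);d=B-A;print(n,A.round(4),B.round(4),'len',np.linalg.norm(d).round(4),'ang',np.degrees(np.arctan2(d[1],d[0])).round(1))
E
```

```text
outer+x [0.6121 0.2805] [0.5899 0.1422] len 0.14 ang -99.2
outer-x [0.563  0.2959] [0.5407 0.1535] len 0.1441 ang -98.9
mouth [0.5899 0.1422] [0.5407 0.1535] len 0.0505 ang 167.1
mouthfloor [0.5842 0.1466] [0.5438 0.1525] len 0.0409 ang 171.7
packfront [0.588  0.1661] [0.5541 0.175 ] len 0.035 ang 165.3
lugfront [0.5839 0.1914] [0.5603 0.1976] len 0.0244 ang 165.3
lugback [0.5856 0.2038] [0.5619 0.2093] len 0.0243 ang 167.0
label [0.6009 0.2776] [0.5708 0.2843] len 0.0309 ang 167.6
```

move_arm([
  {"offset":[0.017,0.039,0],"yaw":0},
  {"offset":[0.016,0.038,0],"yaw":0},
  {"offset":[0,0,-0.04],"yaw":0},
  {"offset":[0,0,-0.04],"yaw":0},
  {"offset":[0,0,-0.04],"yaw":0},
  {"offset":[0,0,-0.03],"yaw":0},
  {"offset":[0,0,0],"yaw":0},
  {"offset":[0,0,0],"yaw":0},
])

```text
time_s: 2.9
position: [0.5435, 0.0683, 0.1067]
orientation: [3.135, -0.202, -0.0]
force: [-0.2, 0.4, -0.1]
finger_gap: 0.0852
finger_force: 0.0
```

move_arm([
  {"offset":[0,0,-0.028],"yaw":0},
  {"offset":[0,0,-0.028],"yaw":0},
  {"offset":[0,0,0],"yaw":0},
  {"offset":[0,0,0],"yaw":0},
  {"offset":[0,0,0],"yaw":0},
])

```text
time_s: 3.4
position: [0.5447, 0.0695, 0.0526]
orientation: [-3.134, 0.2, -0.007]
force: [-0.0, 0.1, -0.1]
finger_gap: 0.0855
finger_force: 0.0
```

move_arm([
  {"offset":[0,0,0],"yaw":0},
  {"offset":[0,0,0],"yaw":0},
  {"offset":[0,0,0],"yaw":0},
  {"offset":[0,0,0],"yaw":0},
  {"offset":[0,0,0],"yaw":0},
  {"offset":[0,0,0],"yaw":0},
], claw=-0.2)

```text
time_s: 4.0
position: [0.5437, 0.0691, 0.0514]
orientation: [3.135, -0.199, 0.002]
force: [-0.8, -1.7, 7.3]
finger_gap: 0.0475
finger_force: 62.4
```

move_arm([
  {"offset":[0.01,-0.0015,0.001],"yaw":0},
  {"offset":[0.022,-0.0035,0],"yaw":0},
  {"offset":[0.025,-0.004,0],"yaw":0},
  {"offset":[0.025,-0.004,0],"yaw":0},
  {"offset":[0.025,-0.004,0],"yaw":0},
  {"offset":[0.025,-0.004,0],"yaw":0},
  {"offset":[0.015,-0.002,-0.001],"yaw":0},
  {"offset":[0,0,0],"yaw":0},
])

```text
time_s: 4.8
position: [0.6915, 0.0465, 0.0515]
orientation: [-3.135, 0.2, -0.002]
force: [-0.4, -0.9, 4.3]
finger_gap: 0.0474
finger_force: 62.0
```

move_arm([
  {"offset":[0,0,0],"yaw":0},
  {"offset":[0,0,0],"yaw":0},
  {"offset":[0,0,0],"yaw":0},
  {"offset":[0,0,0],"yaw":0},
  {"offset":[0,0,0],"yaw":0},
], claw=1)

```text
time_s: 5.3
position: [0.6898, 0.0463, 0.0502]
orientation: [3.135, -0.199, -0.0]
force: [0.3, 1.8, 0.1]
finger_gap: 0.0855
finger_force: 0.0
```

move_arm([
  {"offset":[0,0,0],"yaw":0},
  {"offset":[0,0,0.03],"yaw":0},
  {"offset":[0,0,0.04],"yaw":0},
  {"offset":[0,0,0.04],"yaw":0},
  {"offset":[0,0,0.04],"yaw":0},
  {"offset":[0,0,0.03],"yaw":0},
  {"offset":[0,0,0.025],"yaw":0},
  {"offset":[0,0,0],"yaw":0},
])

```text
time_s: 6.1
position: [0.692, 0.0468, 0.2603]
orientation: [-3.134, 0.199, -0.013]
force: [0.4, 0.5, 0.7]
finger_gap: 0.0856
finger_force: 0.0
```

```bash
python3 - <<'E'
from h import *
s=wsnap('w4');print(s['position'],s['time_s'],s['q'])
T=np.load('pics/w4.npy');a=load('w4')
b=snap('side','side1')
h=cv2.cvtColor(b,cv2.COLOR_RGB2HSV)
cv2.imwrite('pics/v8.png',np.vstack([a[:,:],])) 
E
```

```text
[0.69198106 0.04678909 0.26025867] 6.1 [ 0.05338983  0.50806855 -0.27203836  1.47475597  0.14325662  1.16959837
 -1.93853902]
```

View pics/v8.png

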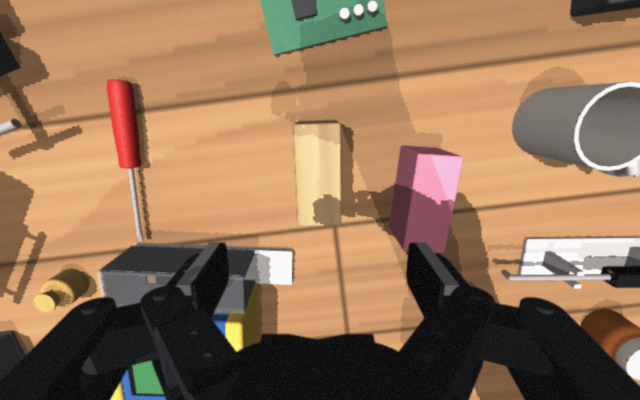

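w4: the block stands clear at (318,175) beside the bay, and nothing else has moved. Next the pick.

move_arm([
  {"offset":[-0.0145,-0.0306,0],"yaw":0.084},
  {"offset":[-0.0145,-0.0306,0],"yaw":0.084},
  {"offset":[-0.0145,-0.0306,0],"yaw":0.084},
  {"offset":[-0.0145,-0.0306,0],"yaw":0.084},
  {"offset":[-0.0145,-0.0306,0],"yaw":0.084},
  {"offset":[-0.0145,-0.0306,0],"yaw":0.084},
  {"offset":[-0.0145,-0.0306,0],"yaw":0.084},
  {"offset":[-0.0145,-0.0306,0],"yaw":0.084},
])

```text
time_s: 7.0
position: [0.5723, -0.1995, 0.2532]
orientation: [-2.803, -1.414, 0.004]
force: [0.7, -0.7, -0.6]
finger_gap: 0.0849
finger_force: 0.0
```

move_arm([
  {"offset":[-0.0145,-0.0306,0],"yaw":0.084},
  {"offset":[-0.0145,-0.0306,0],"yaw":0.084},
  {"offset":[-0.0145,-0.0306,0],"yaw":0.084},
  {"offset":[-0.0145,-0.0306,0],"yaw":0.084},
  {"offset":[0,0,-0.04],"yaw":0},
  {"offset":[0,0,0],"yaw":0},
  {"offset":[0,0,0],"yaw":0},
  {"offset":[0,0,0],"yaw":0},
])

```text
time_s: 7.8
position: [0.5172, -0.3197, 0.2162]
orientation: [2.342, 2.093, 0.002]
force: [0.3, 0.4, 0.8]
finger_gap: 0.0853
finger_force: 0.0
```

```bash
python3 - <<'E'
from h import *
s=wsnap('w5');print(s['position'],s['orientation'],s['time_s'],s['q'])
T=np.load('pics/w5.npy');im=load('w5')
def px(p):
    c=vision.calibration('wrist');M=np.linalg.inv(T@np.array(c['T_tool_cam']));q=M[:3,:3]@np.array(p)+M[:3,3];return q[0]/q[2]*c['fx']+c['cx'],q[1]/q[2]*c['fy']+c['cy']
for n,l,z in[('plateF',.110,.008),('shankend',.1605,.0585),('handlefront',.04,.066),('origin',0,.066)]:
    print(n,px((.5175+.115*l,-.32+.9934*l,z)))
hsv=cv2.cvtColor(im,cv2.COLOR_BGR2HSV)
m=((hsv[...,1]<45)&(hsv[...,2]>170)).astype(np.uint8)*255
n,l,st,ce=cv2.connectedComponentsWithStats(m)
print([(st[i].tolist()) for i in range(1,n) if st[i,4]>200])
E
```

```text
[ 0.51718005 -0.31966745  0.2162046 ] [2.34185167e+00 2.09301755e+00 1.84203165e-03] 7.8 [ 0.8685214   0.44703321 -0.51693455  1.72227622  0.2498983   1.03717161
  0.15386866]
plateF (np.float64(317.19166986665556), np.float64(63.71181116031238))
shankend (np.float64(317.520746821464), np.float64(-13.294372061366005))
handlefront (np.float64(317.0936342355894), np.float64(141.6286629395599))
origin (np.float64(316.96633001740133), np.float64(185.66385091579536))
[[290, 0, 56, 227, 6230], [510, 0, 113, 109, 1898], [475, 93, 33, 27, 383], [416, 153, 86, 84, 2807], [166, 188, 57, 54, 2339]]
```

View pics/w5.png

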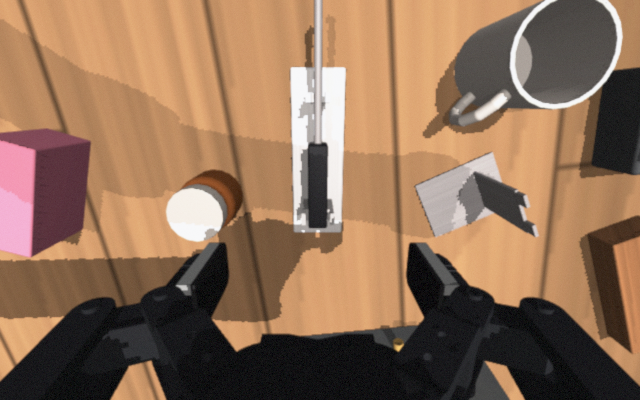

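w5: handle centred at column 318, front edge at row 143, about 1–2 mm nearer than predicted. Fingers are clear of the jar (195,212) and the bracket (465,190). Descending.

move_arm([
  {"offset":[0,-0.0015,-0.04],"yaw":0},
  {"offset":[0,0,-0.04],"yaw":0},
  {"offset":[0,0,-0.04],"yaw":0},
  {"offset":[0,0,-0.025],"yaw":0},
  {"offset":[0,0,-0.01],"yaw":0},
  {"offset":[0,0,0],"yaw":0},
  {"offset":[0,0,0],"yaw":0},
  {"offset":[0,0,0],"yaw":0},
])

```text
time_s: 8.65
position: [0.5174, -0.3229, 0.0624]
orientation: [2.342, 2.089, 0.002]
force: [-0.2, 0.3, 0.5]
finger_gap: 0.0853
finger_force: 0.0
```

move_arm([
  {"offset":[0,0,0],"yaw":0},
  {"offset":[0,0,0],"yaw":0},
  {"offset":[0,0,0],"yaw":0},
  {"offset":[0,0,0],"yaw":0},
  {"offset":[0,0,0],"yaw":0},
  {"offset":[0,0,0],"yaw":0},
  {"offset":[0,0,0],"yaw":0},
  {"offset":[0,0,0],"yaw":0},
], claw=-1)

```text
time_s: 9.45
position: [0.5162, -0.3225, 0.0606]
orientation: [2.344, 2.091, 0.0]
force: [-0.0, 0.9, 3.4]
finger_gap: 0.017
finger_force: 59.2
```

move_arm([
  {"offset":[0,0,0.01],"yaw":0},
  {"offset":[0,0,0.02],"yaw":0},
  {"offset":[0,0,0.03],"yaw":0},
  {"offset":[0,0,0.03],"yaw":0},
  {"offset":[0,0,0.03],"yaw":0},
  {"offset":[0.002,0.028,0],"yaw":-0.012},
  {"offset":[0.002,0.028,0],"yaw":-0.012},
  {"offset":[0.002,0.03,0],"yaw":0},
])

```text
time_s: 10.25
position: [0.5216, -0.2358, 0.1808]
orientation: [2.385, 2.045, -0.0]
force: [-0.0, 0.4, -0.7]
finger_gap: 0.0168
finger_force: 59.0
```

move_arm([
  {"offset":[0.0025,0.034,0],"yaw":0},
  {"offset":[0.0025,0.034,0],"yaw":0},
  {"offset":[0.0025,0.034,0],"yaw":0},
  {"offset":[0.0025,0.034,0],"yaw":0},
  {"offset":[0.0025,0.034,0],"yaw":0},
  {"offset":[0.002,0.03,0],"yaw":0},
  {"offset":[0,0,0],"yaw":0},
  {"offset":[0,0,0],"yaw":0},
])

```text
time_s: 11.05
position: [0.5362, -0.0358, 0.1805]
orientation: [2.381, 2.049, -0.001]
force: [0.7, -0.4, -1.4]
finger_gap: 0.0171
finger_force: 59.0
```

```bash
python3 - <<'E'
from h import *
s=status.sense();print(s['position'],s['orientation'],s['force'],s['finger_gap'])
a=snap('scene','scene2');o=load('scene0')[:,:,::-1]
M=np.array([.565,.1485]);y=np.array([.151,.988])
p=np.array(s['position']);r=R(s['orientation'])
ax=r[:,0];print('toolx',ax)
tip=p+ax*.157-np.array([0,0,.0056+.016]);end=p+ax*.1605-np.array([0,0,.0056]);hf=p+ax*.04-[0,0,.0056]
for c in('scene','side'):print(c,'tip',proj(c,tip),'end',proj(c,end),'hf',proj(c,hf))
b=snap('side','side2')
for n,im,q in(('scene',a,proj('scene',tip)),('side',b,proj('side',tip))):
    u,v=map(int,q); g=im.astype(int); st=(g.max(2)-g.min(2))[v-14:v+8,u-12:u+13]
    print(n);print('\n'.join(''.join('#' if t<38 else '.' for t in row) for row in st))
E
```

```text
[ 0.53623827 -0.03580921  0.18052148] [ 2.38136734e+00  2.04882421e+00 -7.27833045e-04] [ 0.71965391 -0.44012345 -1.42554814] 0.017130829124091616
toolx [ 1.49284652e-01  9.88794157e-01 -4.56397705e-04]
scene tip (np.float64(356.3621754989039), np.float64(173.87680986319788)) end (np.float64(357.8670784120322), np.float64(167.49546279686743)) hf (np.float64(318.6391216556966), np.float64(181.08433528587398))
side tip (np.float64(278.8455281726591), np.float64(186.43598432048654)) end (np.float64(278.2204880493876), np.float64(183.05952257144958)) hf (np.float64(290.43289726081156), np.float64(159.2098628122982))
scene
.........................
.........................
.....................#...
.......................#.
..............#..........
............#............
.........#...............
.......#.................
..#####.....#.#..........
...############..........
...############..........
..###############........
##############...........
##############...........
#############............
....########.............
........................#
.......................#.
.........................
#................###.....
..#.............#....#...
....#...........#....##..
side
.................###.....
................####.....
...............#####.....
...............####......
..............#####......
...............###.......
..............####.......
..............####.......
.............#####.......
.............##########..
............##########...
............##########...
.............########....
............########.....
.............#######.....
.............######......
..............####.......
..............###........
..............##.........
.........................
.........................
.........................
```

move_arm([
  {"offset":[0,0,-0.03],"yaw":0},
  {"offset":[0,0,-0.03],"yaw":0},
  {"offset":[0,0,-0.03],"yaw":0},
  {"offset":[0,0,-0.015],"yaw":0},
  {"offset":[0,0,-0.0055],"yaw":0},
  {"offset":[0,0,0],"yaw":0},
  {"offset":[0,0,0],"yaw":0},
  {"offset":[0,0,0],"yaw":0},
])

```text
time_s: 11.95
position: [0.5375, -0.0364, 0.0711]
orientation: [2.382, 2.045, 0.003]
force: [0.9, -0.9, -0.9]
finger_gap: 0.0172
finger_force: 59.0
```

```bash
python3 - <<'E'
from h import *
s=status.sense();p=np.array(s['position']);ax=R(s['orientation'])[:,0];print(p,ax,s['force'])
tip=p+ax*.157-np.array([0,0,.0056+.016]);a=snap('scene','scene3');b=snap('side','side3')
for n,im in(('scene',a),('side',b)):
    q=proj(n,tip);u,v=map(int,q);print(n,q,'handlefront',proj(n,p+ax*.04-[0,0,.0056]))
    g=im[v-16:v+10,u-22:u+16].astype(int)
    print('\n'.join(''.join('%2x'%(t.mean()/4) if t.max()-t.min()<40 else ' .' for t in row) for row in g))
E
```

```text
[ 0.5374895  -0.03644146  0.07113904] [1.51519929e-01 9.88454190e-01 1.61147874e-04] [ 0.88337368 -0.88550675 -0.86984611]
scene (np.float64(353.88367443843936), np.float64(212.7641144036635)) handlefront (np.float64(318.0113888554385), np.float64(222.33083149515727))Traceback (most recent call last):
  File "<stdin>", line 7, in <module>
  File "<stdin>", line 7, in <genexpr>
  File "<stdin>", line 7, in <genexpr>
TypeError: %x format: an integer is required, not numpy.float64
```

```bash
python3 - <<'E'
from h import *
s=status.sense();p=np.array(s['position']);ax=R(s['orientation'])[:,0];print(p[2])
tip=p+ax*.157-np.array([0,0,.0056+.016])
for n in('scene','side'):
    im=load(n+'3');q=proj(n,tip);u,v=map(int,q);print(n,q)
    g=im[v-14:v+8,u-20:u+14].astype(int)
    print('\n'.join(''.join('%2x'%int(t.mean()/4) if t.max()-t.min()<40 else ' .' for t in row) for row in g))
E
```

```text
0.07084580556846366
scene (np.float64(353.7797759580852), np.float64(212.81919395675064))
 . . . . . . . . . . . . . . . . . . . . . . . . .14161a1d1f21212122
 . . . . . . . . . . . . . . . . . . . . . . . . . f1012171b1e1f2121
 . . . . . . . . . . . . . . . . . . . . . . . .10 e f f1014171b1f20
 . . . . . . . . . . . . . . . . . . . . . . . .10 f e f f101114171c
 . . . . . . . . . . . . . . . . . . . . . . . .11 e e e e d f101215
 . . . . . . . . . . . . . . . . . . . . . . . .10 f f e e e f e f11
 . . . . . . . . . . . . . . . . . . . . . . . .10 e e e d e f e e f
 . . . . . . . . . . . . . . . . . . . . . . . . f f f f e e f f d e
 . . . . . . . . . . . . . . . . . . . .292e29 .11 e e e e e d f e e
 . . . . . . . . . . . . . . . . . . .303638302112 e e e f f e f d d
 . . . . . . . . . . . . . . .2b31303336332e271b12 e f f f e e e c 9
 . . . . . . . . . . . . . .303739342f2a231d1916 f e10 e d f e e c 7
 . . . . . . . . . . .2b2f3336342f28201a17151613 f e e d f e e e b 6
 . . . . . . .20292f3435342f2b241d . . . .141513 f e e f e e e e b 6
 . . . . . .2c2f3436342e27211b . . . . . .15
[... 1393 characters left out ...]
 . . . e .
12 f . . . . . . . . . . . . . . . . . .2115 . . . . . . . . . f . .
12 f . . . . . . . . . . . . . . . . . .19 b . . . . . . . . . d . .
 . . . . . . . . . . . . . . . . . . . .18 d . . . . . . . . . . . .
 . . . . . . . . . .2424 . . . . . . . . . . . . . . . . . . . . . .
 . . . . . . . . . .201b . . . . . . . . . . . . . . . . . . . . . .
 . . . . . . . . .2a1e16 . . . . . . . . . . . . . . . . . . . . . .
 . . . . . . . . .221a15 . . . . . . . . . . . . . . . . . . . . . .
 . . . . . . . . .20181520 . . . .3b3a3434 . . . . . .22 . . . . . .
 . . . . . . . .241a17141e . . .373d3b383c3d3f32 . . . . . . . .21 .
 . . . . . . . .211716171f . . .3b3b38373b3e3d . . . . . . . . . . .
```

The tip shows within a pixel of prediction in both views. Inserting.

move_arm([
  {"offset":[0.0015,0.01,-0.0005],"yaw":0},
  {"offset":[0.0015,0.01,0],"yaw":0},
  {"offset":[0.0015,0.01,0],"yaw":0},
  {"offset":[0.0015,0.01,0],"yaw":0},
  {"offset":[0.0015,0.01,0],"yaw":0},
  {"offset":[0,0,0],"yaw":0},
])

```text
time_s: 12.65
position: [0.5443, 0.0162, 0.0695]
orientation: [-2.38, -2.05, -0.002]
force: [0.2, 0.3, -1.3]
finger_gap: 0.0169
finger_force: 59.0
```

move_arm([
  {"offset":[0.0015,0.01,0],"yaw":0},
  {"offset":[0.0015,0.01,0],"yaw":0},
  {"offset":[0.0015,0.01,0],"yaw":0},
  {"offset":[0.0015,0.01,0],"yaw":0},
  {"offset":[0.0015,0.01,0],"yaw":0},
  {"offset":[0.0008,0.005,0],"yaw":0},
  {"offset":[0,0,0],"yaw":0},
  {"offset":[0,0,0],"yaw":0},
])

```text
time_s: 13.45
position: [0.5522, 0.0683, 0.0692]
orientation: [2.384, 2.046, -0.001]
force: [0.2, -0.4, -0.2]
finger_gap: 0.0173
finger_force: 59.0
```

move_arm([
  {"offset":[0,0,-0.002],"yaw":0},
  {"offset":[0,0,-0.002],"yaw":0},
  {"offset":[0,0,-0.002],"yaw":0},
  {"offset":[0,0,-0.002],"yaw":0},
  {"offset":[0,0,-0.001],"yaw":0},
  {"offset":[0,0,0],"yaw":0},
  {"offset":[0,0,0],"yaw":0},
])

```text
time_s: 14.15
position: [0.5523, 0.0686, 0.0603]
orientation: [2.384, 2.046, 0.0]
force: [0.3, -1.1, -0.9]
finger_gap: 0.0174
finger_force: 59.0
```

move_arm([
  {"offset":[-0.0006,-0.004,0],"yaw":0},
  {"offset":[-0.0006,-0.004,0],"yaw":0},
  {"offset":[-0.0006,-0.004,0],"yaw":0},
  {"offset":[-0.0006,-0.004,0],"yaw":0},
  {"offset":[-0.0006,-0.004,0],"yaw":0},
  {"offset":[-0.0006,-0.004,0],"yaw":0},
  {"offset":[-0.0006,-0.004,0],"yaw":0},
])

```text
time_s: 14.85
position: [0.5482, 0.0411, 0.0604]
orientation: [-2.383, -2.047, -0.002]
force: [0.3, 1.8, -1.7]
finger_gap: 0.0171
finger_force: 58.9
```

move_arm([
  {"offset":[-0.0006,-0.004,0],"yaw":0},
  {"offset":[-0.0006,-0.004,0],"yaw":0},
  {"offset":[-0.0006,-0.004,0],"yaw":0},
  {"offset":[-0.0006,-0.004,0],"yaw":0},
  {"offset":[-0.0006,-0.004,0],"yaw":0},
  {"offset":[-0.0006,-0.004,0],"yaw":0},
])

```text
time_s: 15.45
position: [0.5445, 0.0164, 0.0604]
orientation: [2.384, 2.046, 0.0]
force: [0.2, 2.5, -1.1]
finger_gap: 0.0172
finger_force: 58.9
```

move_arm([
  {"offset":[-0.0006,-0.004,0],"yaw":0},
  {"offset":[-0.0006,-0.004,0],"yaw":0},
  {"offset":[-0.0006,-0.004,0],"yaw":0},
  {"offset":[-0.0006,-0.004,0],"yaw":0},
  {"offset":[-0.0006,-0.004,0],"yaw":0},
  {"offset":[-0.0006,-0.004,0],"yaw":0},
  {"offset":[-0.0006,-0.004,0],"yaw":0},
  {"offset":[-0.0006,-0.004,0],"yaw":0},
])

```text
time_s: 16.25
position: [0.5396, -0.0157, 0.0603]
orientation: [2.384, 2.046, 0.0]
force: [0.2, 3.2, -0.9]
finger_gap: 0.017
finger_force: 58.9
```

move_arm([
  {"offset":[-0.0006,-0.004,0],"yaw":0},
  {"offset":[-0.0006,-0.004,0],"yaw":0},
  {"offset":[-0.0006,-0.004,0],"yaw":0},
  {"offset":[-0.0006,-0.004,0],"yaw":0},
  {"offset":[-0.0004,-0.003,0],"yaw":0},
  {"offset":[0,0,0],"yaw":0},
  {"offset":[0,0,0],"yaw":0},
])

```text
time_s: 16.95
position: [0.5367, -0.0351, 0.0603]
orientation: [2.384, 2.045, -0.001]
force: [-0.4, -0.3, -0.1]
finger_gap: 0.0172
finger_force: 59.0
```

```bash
python3 - <<'E'
from h import *
s=status.sense();p=np.array(s['position']);print(p,s['force'])
M=np.array([.565,.1485]);X=np.array([.988,-.151]);Y=np.array([.151,.988])
d=p[:2]-M;print('tip depth',d@Y+.157,'lx',d@X+0)
for n in('scene','side'):
    snap(n,n+'4');im=load(n+'4')
    for f in(-.055,-.045): print(n,f,'front px',proj(n,np.r_[M+Y*f,.034]),proj(n,np.r_[M+Y*f,.01]))
im=load('scene4');u,v=map(int,proj('scene',np.r_[M+Y*-.05,.03]))
print(u,v);g=im[v-14:v+16,u-20:u+14].astype(int)
print('\n'.join(''.join('%2x'%int(t.mean()/4) if t.max()-t.min()<40 else ' .' for t in row) for row in g))
E
```

```text
[ 0.53672594 -0.03514901  0.06030236] [-0.44334235 -0.27831705 -0.13922213]
tip depth -0.02871460335545936 lx -0.00020376707622979037
scene -0.055 front px (np.float64(346.0155718000095), np.float64(220.92122271319624)) (np.float64(345.5237635014637), np.float64(228.79300579891387))
scene -0.045 front px (np.float64(348.9460063148832), np.float64(219.66096678243977)) (np.float64(348.4227930677184), np.float64(227.50823205562114))
side -0.055 front px (np.float64(282.8640595541243), np.float64(210.7847382817116)) (np.float64(283.1475258192656), np.float64(216.0646217722982))
side -0.045 front px (np.float64(281.88812806875376), np.float64(212.88082091149332)) (np.float64(282.1850558054051), np.float64(218.1638693400563))
347 221
 . . . . . . . . . . . . . . . . . . . . . . . . . . . . . . f e f e
 . . . . . . . . . . . . . . . . . . . . . . . . . . . . . .10 e e e
 . . . . . . . . . . . . . . . . . . . . . . . . . . . . . .10 e e d
 . . . . . . . . . . . . . . . . . . . . . . . . .292f312b1c10 e d c
 . . . . . . . . . . . . . . . . . . . . . .293032343531281a f b a 7
 . . . . . . . . 
[... 1007 characters left out ...]
 3 4 8 f18
 . . . . . . . . . . . . . . .19171511 c 6 4 4 4 6 3 4 4 6 a131b232c
 . . . . . . . . . . . . . . . .18181612 f 9 6 5 5 4 6 b131d2a333739
 . . . . . . . . . . . . . . . . .1617171411 a 8 6 b121d29343a3d3c .
 . . . . . . . . . . . . . . . . . . .17191612 e10192732383b3d3c . .
 . . . . . . . . . . . . . . . . . . . .171817151620303939 . . . . .
 . . . . . . . . . . . . . . . . . . . . . .1718191f292f2d . . . . .
 . . . . . . . . . . . . . . . . . . . . . . . .1a1a1f2220 . . . . .
 . . . . . . . . . . . . . . . . . . . . . . . . . .1e201c . . . . .
 . . . . . . . . . . . . . . . . . . . . . . . . . . . . . . . . . .
 . . . . . . . . . . . . . . . . . . . . . . . . . . . . . . . . . .
```

The pack front is about 50–53 mm out (corner pixels match the -0.05 prediction) and the force has gone. Backing off the lug and lifting straight up.

move_arm([
  {"offset":[0.0003,0.002,0],"yaw":0},
  {"offset":[0,0,0.01],"yaw":0},
  {"offset":[0,0,0.02],"yaw":0},
  {"offset":[0,0,0.03],"yaw":0},
  {"offset":[0,0,0.03],"yaw":0},
  {"offset":[0,0,0.03],"yaw":0},
  {"offset":[-0.002,-0.028,0],"yaw":0},
  {"offset":[-0.002,-0.03,0],"yaw":0},
])

```text
time_s: 17.85
position: [0.534, -0.0899, 0.1826]
orientation: [2.378, 2.049, 0.003]
force: [-0.1, -1.1, -1.2]
finger_gap: 0.017
finger_force: 59.0
```

move_arm([
  {"offset":[-0.0025,-0.034,0],"yaw":0.012},
  {"offset":[-0.0025,-0.034,0],"yaw":0.012},
  {"offset":[-0.0025,-0.034,0],"yaw":0},
  {"offset":[-0.0025,-0.034,0],"yaw":0},
  {"offset":[-0.0025,-0.034,0],"yaw":0},
  {"offset":[-0.0025,-0.034,0],"yaw":0},
  {"offset":[-0.002,-0.027,0],"yaw":0},
  {"offset":[0,0,0],"yaw":0},
])

```text
time_s: 18.65
position: [0.5146, -0.327, 0.1806]
orientation: [2.351, 2.081, -0.003]
force: [-0.3, 0.3, -0.8]
finger_gap: 0.0172
finger_force: 59.0
```

move_arm([
  {"offset":[0,0,0],"yaw":0},
  {"offset":[0,0,0],"yaw":0},
  {"offset":[0,0,0],"yaw":0},
])

```text
time_s: 18.95
position: [0.5166, -0.3198, 0.1807]
orientation: [-2.342, -2.094, -0.001]
force: [0.0, -0.3, -0.5]
finger_gap: 0.0173
finger_force: 59.0
```

move_arm([
  {"offset":[0,-0.001,-0.03],"yaw":0},
  {"offset":[0,0,-0.03],"yaw":0},
  {"offset":[0,0,-0.03],"yaw":0},
  {"offset":[0,0,-0.015],"yaw":0},
  {"offset":[0,0,-0.007],"yaw":0},
  {"offset":[0,0,-0.004],"yaw":0},
  {"offset":[0,0,0],"yaw":0},
  {"offset":[0,0,0],"yaw":0},
])

```text
time_s: 19.75
position: [0.517, -0.3227, 0.0656]
orientation: [2.343, 2.09, 0.001]
force: [-0.1, 0.2, -0.9]
finger_gap: 0.0171
finger_force: 59.0
```

move_arm([
  {"offset":[0,0,-0.002],"yaw":0},
  {"offset":[0,0,-0.001],"yaw":0},
  {"offset":[0,0,0],"yaw":0},
  {"offset":[0,0,0],"yaw":0},
  {"offset":[0,0,0],"yaw":0},
])

```text
time_s: 20.25
position: [0.5163, -0.3224, 0.0614]
orientation: [2.345, 2.091, 0.0]
force: [0.4, 0.2, -0.4]
finger_gap: 0.0168
finger_force: 59.0
```

move_arm([
  {"offset":[0,0,-0.0005],"yaw":0},
  {"offset":[0,0,0],"yaw":0},
  {"offset":[0,0,0],"yaw":0},
])

```text
time_s: 20.55
position: [0.5162, -0.3224, 0.0608]
orientation: [-2.345, -2.091, -0.0]
force: [0.2, -0.3, -1.6]
finger_gap: 0.0172
finger_force: 59.0
```

move_arm([
  {"offset":[0,0,0],"yaw":0},
  {"offset":[0,0,0],"yaw":0},
  {"offset":[0,0,0],"yaw":0},
  {"offset":[0,0,0],"yaw":0},
  {"offset":[0,0,0],"yaw":0},
  {"offset":[0,0,0],"yaw":0},
  {"offset":[0,0,0],"yaw":0},
  {"offset":[0,0,0],"yaw":0},
], claw=1)

```text
time_s: 21.35
position: [0.5162, -0.3224, 0.0608]
orientation: [2.345, 2.091, 0.0]
force: [0.6, -0.3, -0.1]
finger_gap: 0.0856
finger_force: 0.0
```

move_arm([
  {"offset":[0,0,0.02],"yaw":0},
  {"offset":[0,0,0.03],"yaw":0},
  {"offset":[0,0,0.03],"yaw":0},
  {"offset":[0,0,0.03],"yaw":0},
  {"offset":[0,0,0.03],"yaw":0},
  {"offset":[0,0,0.015],"yaw":0},
  {"offset":[0,0,0],"yaw":0},
  {"offset":[0,0,0],"yaw":0},
])

```text
time_s: 22.15
position: [0.5155, -0.3223, 0.2147]
orientation: [-2.344, -2.09, 0.001]
force: [-0.2, 0.7, -0.6]
finger_gap: 0.0855
finger_force: 0.0
```

```bash
python3 - <<'E'
from h import *
s=wsnap('w6');print(s['position'],s['time_s'],s['finger_gap'])
for w in('w5','w6'):
    im=load(w);g=cv2.cvtColor(im,cv2.COLOR_BGR2GRAY)
    m=np.zeros_like(g);m[130:235,300:336]=(g[130:235,300:336]<60)*255
    c=max(cv2.findContours(m,0,2)[0],key=cv2.contourArea);print(w,cv2.minAreaRect(c))
a=snap('scene','scene5')
M=np.array([.565,.1485]);Y=np.array([.151,.988])
d=np.abs(load('scene5').astype(int)-load('scene4')).sum(2);u,v=map(int,proj('scene',np.r_[M+Y*-.055,.01]))
print(d[v-8:v+8,u-3:u+12].max())
d=np.abs(load('scene5').astype(int)-load('scene0')).sum(2)>90
n,l,st,ce=cv2.connectedComponentsWithStats(d.astype(np.uint8));print([st[i].tolist() for i in range(1,n) if st[i,4]>25])
E
```

```text
[ 0.51553799 -0.32225623  0.2147148 ] 22.15 0.08553141112912965
w5 ((316.5, 185.5), (83.0, 19.0), 90.0)
w6 ((317.5, 182.0), (84.0, 19.0), 90.0)
64
[[107, 0, 84, 93, 3941], [105, 7, 6, 14, 31], [151, 76, 20, 5, 64], [181, 84, 13, 22, 96], [194, 85, 13, 36, 140], [194, 104, 4, 16, 28], [158, 115, 27, 7, 89], [160, 117, 30, 17, 183], [142, 122, 18, 7, 74], [160, 132, 27, 10, 127], [41, 135, 164, 205, 9794], [0, 180, 143, 88, 1463], [306, 199, 101, 82, 3303], [376, 233, 15, 10, 58], [177, 277, 20, 10, 38], [184, 295, 24, 14, 152]]
```

```bash
python3 -c "
from rig import job_done
print(job_done())"
```

```text
the job is handed in; nothing more can be done
None
```

I handed the job in after about 22 s of robot time; the hand-in gave no verdict. By my measurements, the block is about 160 mm from the bay's mouth, the pack stands about 50 mm out, and the pick is back on its rest.

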